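# Trace the dog-leg glue seam of a board with a sprung stylus

## Task

Take the orange-handled spring-tipped stylus from its fork, set its ball in the groove of the two-tone board near the brass dot, and run it along the whole bent seam to the other end, slowly (no faster than about 40 mm/s) and gently, the ball always pressed in by its spring but never bottomed, without lifting off on the way. The board is set at some unknown slope, so feel for its height as you go. Then hang the stylus back upright in the fork by its brass collar, let go, and leave the other things where they are.

Things in the scene. Friction and masses are not known exactly. Their poses are not given: they have to be found in the camera images.
- stylus: Loose hand tool, about 170 mm long, 175 g, standing upright. Origin: centre of the underside of its brass collar; z points up along the tool to the handle. Collar 40 mm diameter, 6 mm thick. Above it an orange handle of 24 x 24 mm square section (flats across x and y), from z = 6 to 76 mm. Below it a steel stem 14 mm diameter down to z = -60 mm, then the sprung ball.
- stylus_ball (a point): Centre of the brass ball (12 mm diameter) at the stylus's lower end, 85 mm below the stylus origin when unpressed. In the groove the ball rests on the two groove edges, its centre 4.5 mm above the board's face.
- stylus_tip (a joint): How far the sprung ball is pushed up into the stem: 0 free, 0.010 m bottomed. The spring gives 0.6 N per mm (6 N when bottomed). Good work keeps it at about 3 to 5 mm.
- jig: Fixed tilting jig, steel base 170 x 260 mm, blue cheeks; origin: centre of its underside, z up. Carries a two-tone board 140 (x) by 236 (y) mm, split by an open groove 8 mm wide and deep between light (-x) and dark (+x) halves. From above the groove's centre line (x, y) in the jig frame is (-15, -118), (-15, -30), (15, 30), (15, 118) mm. Blue posts at x = +-78, y = 100 mm reach z = 87 mm.
- seam_start (a point): Point on the jig in the groove's centre line at face height, at (-15, -100, 65) mm in the jig frame, on the board's pivot line (parallel to the jig's x). A brass dot, 18 mm, lies 27 mm beside it. Start the stroke within 15 mm of it. From here the face rises towards the jig's +y at a slope that differs every time and is not reported, between 0 and 0.14 rad.
- seam_end (a point): Point on the jig straight under the far end of the stroke, at (15, 90, 12) mm in the jig frame, on the steel base. The board's face above it is at z = 65 to 92 mm in the jig frame, depending on the slope. Trace at least to here (2 or 3 mm further is fine). Lift the ball only near the two ends of the seam, over 45 mm from the board's middle.
- fork: Fixed plywood stand, base 100 x 90 mm. Origin: centre of the underside; z up. Two level steel prongs along x (12 mm wide, from x = -36 to +30 mm) with a 22 mm slot between them, open towards -x, tops at z = 115 mm; plywood post (46 mm wide) at x = 28 to 44 mm behind them, no higher than the prongs. The stylus hangs at x = y = 0 with its collar on both prongs (stylus origin at z = 115 mm).
- sander: Bystander: hand sanding block 75 x 190 mm with a black bow handle, 61 mm high; origin at the centre of its underside.
- glue: Bystander: yellow bottle, 60 mm diameter, 150 mm high; origin at the centre of its underside.
- finish: Bystander: blue can, 80 mm diameter, 100 mm high; origin at the centre of its underside.
Not all that is in view belongs to the job. What is shaped like the fork but red is not meant. There is more than one size of the stylus; the job needs the smaller.

How it is judged:
On the way, in this order (a step that is already met when the one before it is completed fails the run):
1. the sprung ball is pressed lightly into the seam near the brass-marked end (x of stylus_ball in the frame of jig between -0.0195 and -0.0105 m and y of stylus_ball in the frame of jig between -0.0925 and -0.0775 m and contact force between stylus and jig between 0.3 and 8 N and value of joint stylus_tip between 0.0005 and 0.009 m), for 0.1 s.
2. still pressed lightly into the seam, it passes point 1 of 6 along it (x of stylus_ball in the frame of jig between -0.0195 and -0.0105 m and y of stylus_ball in the frame of jig between -0.0625 and -0.0475 m and contact force between stylus and jig between 0.3 and 8 N and value of joint stylus_tip between 0.0005 and 0.009 m), for 0.1 s.
3. still pressed lightly into the seam, it passes point 2 of 6 along it (x of stylus_ball in the frame of jig between -0.017 and -0.008 m and y of stylus_ball in the frame of jig between -0.0325 and -0.0175 m and contact force between stylus and jig between 0.3 and 8 N and value of joint stylus_tip between 0.0005 and 0.009 m), for 0.1 s.
4. still pressed lightly into the seam, it passes point 3 of 6 along it (x of stylus_ball in the frame of jig between -0.0045 and 0.0045 m and y of stylus_ball in the frame of jig between -0.0075 and 0.0075 m and contact force between stylus and jig between 0.3 and 8 N and value of joint stylus_tip between 0.0005 and 0.009 m), for 0.1 s.
5. still pressed lightly into the seam, it passes point 4 of 6 along it (x of stylus_ball in the frame of jig between 0.008 and 0.017 m and y of stylus_ball in the frame of jig between 0.0175 and 0.0325 m and contact force between stylus and jig between 0.3 and 8 N and value of joint stylus_tip between 0.0005 and 0.009 m), for 0.1 s.
6. still pressed lightly into the seam, it passes point 5 of 6 along it (x of stylus_ball in the frame of jig between 0.0105 and 0.0195 m and y of stylus_ball in the frame of jig between 0.0475 and 0.0625 m and contact force between stylus and jig between 0.3 and 8 N and value of joint stylus_tip between 0.0005 and 0.009 m), for 0.1 s.
7. still pressed lightly into the seam, it passes point 6 of 6 along it (x of stylus_ball in the frame of jig between 0.0105 and 0.0195 m and y of stylus_ball in the frame of jig between 0.0775 and 0.0925 m and contact force between stylus and jig between 0.3 and 8 N and value of joint stylus_tip between 0.0005 and 0.009 m), for 0.1 s.
At the end, for the whole second after the job is handed in: The stylus hangs at rest in the fork, upright within 0.1 rad, its origin within 7 mm of the slot's centre line, between x = -22 and +12 mm in the fork's frame, and within 4 mm of height 115 mm (collar on both prongs); sanding block, glue bottle and can within 20 mm of where they started (x of stylus in the frame of fork between -0.022 and 0.012 m and y of stylus in the frame of fork between -0.007 and 0.007 m and z of stylus in the frame of fork between 0.111 and 0.119 m and angle between stylus's own z axis and vertical below 0.1 rad and linear speed of stylus below 0.02 m/s and distance of each of sander, glue, finish from where it was at the start of the episode below 0.02 m); the robot touches nothing.
It fails at once if the stylus presses on the board or jig with more than 15 N, or with its spring bottomed (contact force between stylus and jig above 15 N or (contact force between stylus and jig above 0.5 N and value of joint stylus_tip above 0.0098 m)).
It fails at once if the stylus moves faster than 80 mm/s while touching the board between the two ends of the stroke (y of stylus_ball in the frame of jig between -0.075 and 0.075 m and contact force between stylus and jig above 0.5 N and linear speed of stylus above 0.08 m/s).
It fails at once if the ball is lifted off in the middle of the seam (spring fully out, ball low over the middle of the board) (value of joint stylus_tip below 0.0002 m and x of stylus_ball in the frame of jig between -0.035 and 0.035 m and y of stylus_ball in the frame of jig between -0.045 and 0.045 m and z of stylus_ball in the frame of jig below 0.095 m).
It fails at once if the sanding block, glue bottle or can is pushed away or knocked over (distance of any of sander, glue, finish from where it was at the start of the episode above 0.02 m or angle between any of sander, glue, finish's own z axis and vertical above 0.3 rad).
It also fails if it takes over 72 s, if anything falls off the work surface, if the arm or the gripper's body presses on something with over 40 N, if the wrist force passes 120 N, or if a joint passes its speed limit or range.

## Robot

A 6-joint arm with a two-finger parallel gripper is mounted at the origin on the work surface. World frame = base frame: x ahead of the robot, y to its left, z up, the work surface at z = 0. Lengths are in m, angles in rad, forces in N, time in s.
With the tool pointing down it reaches from about 0.4 to 0.825 m from the base axis. Payload 7 kg.
Tool frame: the origin (TCP) lies at the very end of the fingers, on their centre line; the grasp point (between the pads) lies 19 mm behind it; z points along the fingers, y is the line along which they close (so a half turn about z gives the same grasp; the last joint's range is limited). The gripper opens to 88 mm and grips with 3 to 60 N. Pads are 19 mm wide; open, the fingers measure 130 mm over their backs; the gripper's body (78 mm by 193 mm) begins 47 mm behind the grasp point.
Start: joints at [-0.886, 0.359, 0.012, 0, -1.224, -0.288], TCP at [0.261, -0.623, 0.2] pointing down, gripper open.
Joint ranges: [-3.07, 3.07], [-1.43, 2.12], [-1.02, 1.25], [-3.03, 1.67], [-3.05, -0], [-3.03, 3.03]. Speed limits (rad/s): [2.39, 2.39, 3.01, 3.14, 3.14, 3.14].

## Interface

Orientations are given as [roll, pitch, yaw] about the fixed x, y, z axes, in that order (R = Rz(yaw) Ry(pitch) Rx(roll)).
In Python, from station import * gives the robot as it stands.
- The arm moves only by the tool servo_tool, never from a script. Its argument "moves" is a list of rows, each an object of numbers: "jaw": the opening, from 0 (shut) to 1 (fully open); "dx", "dy", "dz": the shift along the world's x, y, z in m; "roll": the turn about the world's z in degrees. A call has exactly 10 rows; each row shifts and turns the commanded pose from where the row before left it; what a row does not reach is not made up. A row lasts 1/8 s, in which the tool goes at most 62.5 mm and 10.7 degrees, less where a joint would pass 70% of its speed; a pose out of reach is approached as far as the arm can. A call with a gripper value outside its range is refused whole. The fingers move at their own pace and stop on an object; "newtons" is the grip in N (left out, the last holds). Time passes only in rows, so rows that do not move let the fingers close, or fill a call up. It gives the time, the measured TCP pose, the force, the opening and the grip force at its end, in the units of the state.
- get_state(): the state, without advancing time (a new reading comes with each control period).
- grab_frame(name): name is "scene" or "top"; returns (picture, depth): 480x640x3 uint8, red, green, blue; 480x640 float32, m along the optical axis (not along the pixel's ray), 0 where there is no reading.
- calibration(name): a dict with "intrinsics" (3x3 intrinsics, pixels), "R" (3x3) and "t" (3): a world point X has camera coordinates R X + t. Camera axes: x right, y down, z forward; pixel columns grow to the right and rows downward; lengths in m; the calibration is good to about 2 mm. A picture is of the moment at which its call begins. calibration takes no time and is no camera call.
- job_done(): hands the job in; it is judged then, once.
The state is a dict: "t": time; "q": joint angles; "qd": joint speeds; "joint_efforts": joint torques, N m; "eef_pos": TCP position; "ee_rot": TCP orientation; "force": force on the tool from outside, world axes, zero at the start; "moment": the same for the moment, N m; "width": finger opening in m; "gripper_force": force on a finger pad.
Only numpy, scipy, OpenCV 4.12 (cv2) and the standard library are available. Lean on these libraries where they do the work, as an engineer would, in place of code of your own. Each camera call takes 0.05 s, during which the arm holds its last target. There are 200 camera calls.

## Working session

There is one attempt and no reset: what is moved stays moved. The work goes in short steps, Python scripts to look and compute and a tool call to move; the robot and the scene stay as the last step left them, time stands still between calls to the robot, and variables do not carry over. Pictures are saved under pics/ and viewed, at most 10 in all, crops included, and the job is handed in when it is done.

Besides the shell and the picture viewer there is one more tool, called after "Request:" as a command line: name --argument value ..., lists and objects as JSON in quotes. servo_tool: Moves the arm, as the interface text tells. Its arguments: {"type":"object","properties":{"moves":{"type":"array","items":{"type":"object","properties":{"jaw":{"type":"number"},"dx":{"type":"number"},"dy":{"type":"number"},"dz":{"type":"number"},"roll":{"type":"number"}}}},"newtons":{"type":"number"}},"required":["moves"]}

```bash
mkdir -p pics
python3 - <<'E'
from station import *
import cv2,numpy as np
for n in("scene","top"):
    p,d=grab_frame(n); np.savez(f"{n}0.npz",p=p,d=d); cv2.imwrite(f"pics/{n}0.png",p[:,:,::-1])
    c=calibration(n); print(n,c["intrinsics"],c["R"],c["t"],-c["R"].T@c["t"],(d>0).mean())
s=get_state();print(s["t"],s["eef_pos"],s["ee_rot"],s["force"],s["width"])
E
```

```text
scene [[624.29580321   0.         325.9229929 ]
 [  0.         624.29580321 249.3627632 ]
 [  0.           0.           1.        ]] [[ 0.08051537  0.99667206 -0.01273082]
 [ 0.84557176 -0.0750603  -0.52855876]
 [-0.52775532  0.03179228 -0.84880125]] [-0.00832531 -0.42499538  1.42464443] [ 1.11189809 -0.06889537  0.98449896] 0.995771484375
top [[467.59900771   0.         318.89033155]
 [  0.         467.59900771 243.43720646]
 [  0.           0.           1.        ]] [[ 0.02294343 -0.9994849   0.02243955]
 [-0.99346096 -0.02530469 -0.11133279]
 [ 0.11184327 -0.01973846 -0.99352981]] [-0.06050326  0.58248535  1.02814147] [ 0.4650739  -0.02543855  1.08769658] 0.9960091145833333
0.1 [ 0.26065649 -0.62211935  0.19904578] [ 3.14012826e+00 -1.53482710e-04 -2.74484761e+00] [-0.70953125  0.00985403  0.12782949] 0.08770298810734595
```

View pics/scene0.png

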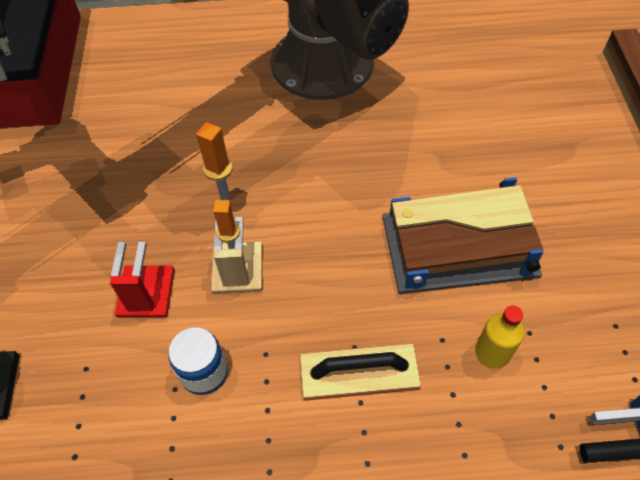

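View pics/top0.png

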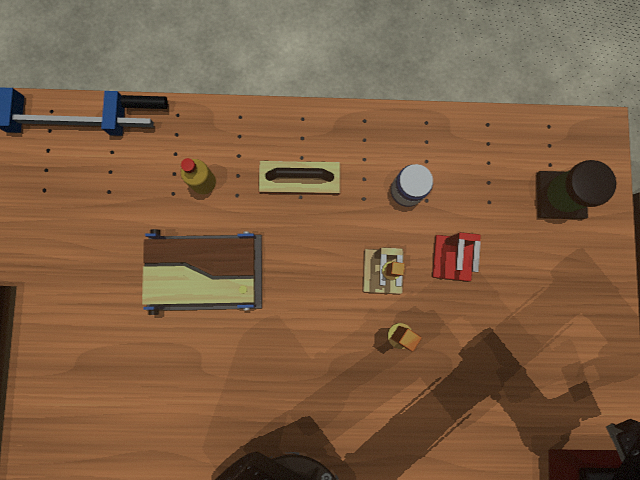

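The scene view shows the small stylus in the plywood fork (handle at about 225,218), a larger stylus on the robot side (213,150), the red decoy fork (145,280) and the jig with its brass dot at (407,213). In the top view the fork is at (385,270), the large stylus at (403,337) and the dot at (243,289).

```bash
cat > h.py <<'E'
from station import *
import cv2,numpy as np
def load(n,i): z=np.load(f"{n}{i}.npz"); return z["p"],z["d"]
def cloud(n,d):
    c=calibration(n); K=c["intrinsics"]; v,u=np.mgrid[:480,:640]
    X=np.stack([(u-K[0,2])/K[0,0]*d,(v-K[1,2])/K[1,1]*d,d],-1)
    return (X-c["t"])@c["R"]
def ray(n,u,v,z):
    c=calibration(n); r=c["R"].T@np.linalg.inv(c["intrinsics"])@[u,v,1]; o=-c["R"].T@c["t"]
    return o+r*(z-o[2])/r[2]
def comps(m,amin=15):
    k,l,s,c=cv2.connectedComponentsWithStats(m.astype(np.uint8)); return [(l==i,s[i],c[i]) for i in range(1,k) if s[i,4]>=amin]
def rng(P): return np.round(np.percentile(P,[2,50,98],axis=0),4).tolist()
E
python3 - <<'E'
from h import *
for n in("scene","top"):
    p,d=load(n,0); W=cloud(n,d); hsv=cv2.cvtColor(p,cv2.COLOR_RGB2HSV); H,S,V=[hsv[...,i].astype(int) for i in range(3)]
    x,y,z=W[...,0],W[...,1],W[...,2]
    print(n,"table z",np.median(z[(x>.4)&(x<.7)&(abs(y)<.08)]))
    for name,m in {"tall":(z>.09)&(x>.3)&(x<.8)&(y>-.3)&(y<.5),"tall>.2":(z>.2)&(x>.3)&(x<.6)&(y>-.3)&(y<.1),
       "fork":(z>.009)&(z<.13)&(x>.3)&(x<.65)&(y>-.22)&(y<-.05)&(S<190)&(H>12)&(H<35),"jigface":(z>.05)&(z<.11)&(x>.3)&(x<.65)&(y>.1)&(y<.45),
       "blue":(H>100)&(H<125)&(S>150)&(x>.3)&(x<.65)&(y>.05)&(y<.5)}.items():
        for q,s,c in comps(m&(d>0)): print(name,s,np.round(c,1),rng(W[q]))
E
```

```text
scene table z 0.00041284318149401874
tall [ 196  122   36   63 1441] [213.3 153.1] [[0.3792, -0.2355, 0.0995], [0.401, -0.2125, 0.1762], [0.415, -0.1936, 0.2225]]
tall [ 213  200   31   66 1572] [226.8 234.5] [[0.5005, -0.2195, 0.0929], [0.5357, -0.195, 0.1186], [0.5724, -0.175, 0.1927]]
tall [ 485  305   39   44 1239] [505.5 327.5] [[0.7086, 0.201, 0.0914], [0.7368, 0.2213, 0.11], [0.7557, 0.2515, 0.1521]]
tall [ 168  328   51   48 1854] [192.6 351.1] [[0.6903, -0.2858, 0.0909], [0.7256, -0.2524, 0.1], [0.7573, -0.2189, 0.1031]]
tall>.2 [196 122  27  27 477] [208.7 135. ] [[0.3757, -0.2334, 0.2009], [0.3973, -0.2141, 0.2192], [0.4112, -0.1957, 0.2237]]
fork [214 159  18  23 168] [223.8 172.7] [[0.3796, -0.2196, 0.0994], [0.4057, -0.2017, 0.1274], [0.4171, -0.1902, 0.1299]]
fork [ 214  221   48   71 2230] [238.2 262.7] [[0.4836, -0.2187, 0.0106], [0.5646, -0.1848, 0.0444], [0.5771, -0.1542, 0.1224]]
jigface [  395   177   148   104 10041] [468.1 229.8] [[0.4433, 0.1044, 0.0546], [0.5243, 0.2184, 0.0695], [0.5982, 0.3259, 0.0782]]
blue [502 178  14   8  74] [509.  181.6] [[0.4317, 0.2
[... 1467 characters left out ...]
[393.6 335.2] [[0.3646, -0.219, 0.123], [0.3918, -0.1992, 0.1274], [0.4143, -0.189, 0.1298]]
jigface [ 142  229  112   76 7161] [196. 270.] [[0.447, 0.1049, 0.0598], [0.515, 0.2198, 0.0689], [0.585, 0.3282, 0.0766]]
jigface [237 231  17   6  65] [245.1 234.4] [[0.5928, 0.1005, 0.0502], [0.5959, 0.118, 0.0588], [0.6053, 0.1351, 0.0638]]
jigface [237 305  14   5  54] [243.9 306.6] [[0.4333, 0.1002, 0.0512], [0.4396, 0.1133, 0.0608], [0.4423, 0.1285, 0.0644]]
jigface [143 306  16   9 107] [152.  309.9] [[0.4183, 0.3, 0.0517], [0.4273, 0.3073, 0.0649], [0.4356, 0.3214, 0.0882]]
blue [238 234  16   2  19] [245.4 234.2] [[0.5952, 0.1011, 0.0569], [0.5974, 0.1156, 0.0608], [0.5982, 0.1332, 0.0633]]
```

Run:
```python
from h import *
a=cv2.resize(load("top",0)[0][225:365,340:500],None,fx=5,fy=4.2,interpolation=cv2.INTER_NEAREST) if 0 else cv2.resize(load("top",0)[0][230:360,345:445],None,fx=4,fy=4,interpolation=cv2.INTER_NEAREST)
b=cv2.resize(load("scene",0)[0][110:305,180:280],None,fx=3,fy=3,interpolation=cv2.INTER_NEAREST)
o=np.zeros((600,720,3),np.uint8); o[:520,:400]=a; o[:585,410:710]=b
cv2.imwrite("pics/crop1.png",o[:,:,::-1])
```

```text
(no output)
```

View pics/crop1.png

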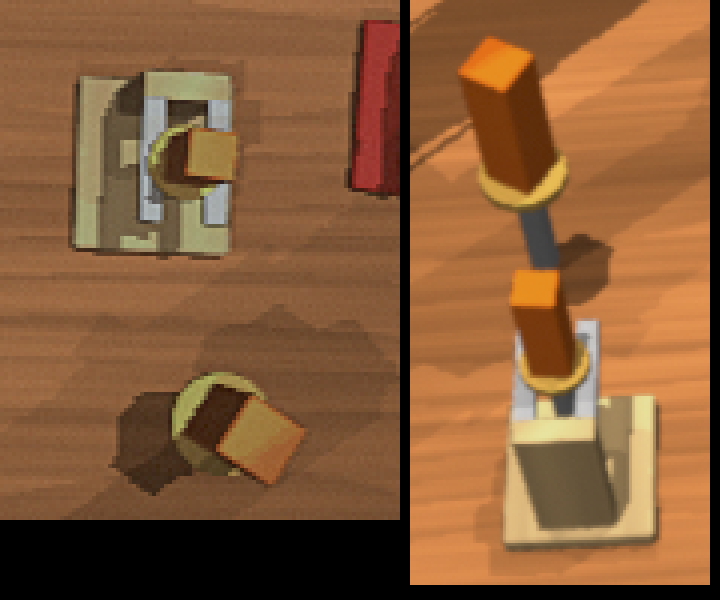

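```bash
cat > meas.py <<'E'
from h import *
def handle(n,p,W,box,zlo,zhi):
    hsv=cv2.cvtColor(p,cv2.COLOR_RGB2HSV); H,S=hsv[...,0],hsv[...,1]; x,y,z=[W[...,i] for i in range(3)]
    m=(x>box[0])&(x<box[1])&(y>box[2])&(y<box[3])&(z>zlo)&(z<zhi)&(S>100)&(H<25)
    P=W[m]; return P
if __name__=="__main__":
  for n in("scene","top"):
    p,d=load(n,0); W=cloud(n,d); hsv=cv2.cvtColor(p,cv2.COLOR_RGB2HSV); H,S,V=[hsv[...,i].astype(int) for i in range(3)]
    x,y,z=[W[...,i] for i in range(3)]
    P=handle(n,p,W,(.48,.58,-.25,-.15),.187,.2); print(n,"handle top",len(P),P.mean(0).round(4),cv2.minAreaRect(P[:,:2].astype(np.float32)*1000))
    P=W[(x>.48)&(x<.58)&(y>-.25)&(y<-.15)&(z>.118)&(z<.125)]; print(" collar/pr",len(P),rng(P))
    m=(x>.46)&(x<.60)&(y>-.26)&(y<-.12)&(z>.006)&(z<.022); P=W[m]; print(" base",len(P),rng(P),cv2.minAreaRect(P[:,:2].astype(np.float32)*1000))
    m=(x>.46)&(x<.60)&(y>-.26)&(y<-.12)&(z>.105)&(z<.123)&(S<70); P=W[m]; print(" prongs",len(P),rng(P),cv2.minAreaRect(P[:,:2].astype(np.float32)*1000))
    # jig
    f=(z>.056)&(z<.1)&(x>.43)&(x<.61)&(y>.09)&(y<.34)&(d>0)
    L=f&(V>140)&(H>15)&(H<40); D=f&(V<140)&(H<20)
    for nm,m in(("light",L),("dark",D)):
        m=max(comps(m),key=lambda t:t[1][4])[0]; P=W[m]; A=np.c_[P[:,:2]-[.515,.22],np.ones(len(P))]; 
        c=np.linalg.lstsq(A,P[:,2],rcond=None)[0]; print(" ",nm,len(P),c.round(4),"res",np.std(P[:,2]-A@c).round(4),cv2.minAreaRect(P[:,:2].astype(np.float32)*1000))
        for yy in np.arange(.11,.335,.02):
            q=P[abs(P[:,1]-yy)<.004]; print("   y%.2f x %.4f %.4f"%(yy,*np.percentile(q[:,0],[1,99])),end="")
        print()
E
python3 meas.py
```

```text
scene handle top 209 [ 0.525  -0.1973  0.1911] ((524.6486206054688, -197.190185546875), (23.911794662475586, 27.31929588317871), 83.11309051513672)
 collar/pr 200 [[0.5098, -0.2163, 0.1181], [0.5351, -0.1933, 0.121], [0.5681, -0.1766, 0.1247]]
 base 1319 [[0.4814, -0.2414, 0.0071], [0.542, -0.1756, 0.0142], [0.5781, -0.1529, 0.0194]] ((533.7161865234375, -187.0184326171875), (112.09100341796875, 113.01793670654297), 88.29854583740234)
 prongs 292 [[0.4941, -0.2199, 0.1081], [0.5386, -0.1827, 0.1153], [0.5565, -0.1738, 0.1191]] ((524.88134765625, -197.0220947265625), (45.790164947509766, 66.2606201171875), 88.57289123535156)
  light 4049 [0.0014 0.0456 0.0706] res 0.0018 ((482.2792053222656, 211.7711944580078), (89.09523010253906, 237.0081024169922), 1.595479965209961)
   y0.11 x 0.4485 0.4999   y0.13 x 0.4486 0.4992   y0.15 x 0.4497 0.4993   y0.17 x 0.4473 0.4978   y0.19 x 0.4465 0.4999   y0.21 x 0.4460 0.5099   y0.23 x 0.4474 0.5182   y0.25 x 0.4445 0.5253   y0.27 x 0.4437 0.5241   y0.29 x 0.4424 0.5220   y0.31 x 0.4432 0.5224   y0.33 x 0.4430 0.5221
  dark 5336 [0.0023 0.0419 0.069
[... 1213 characters left out ...]
  y0.13 x 0.4504 0.4980   y0.15 x 0.4479 0.4974   y0.17 x 0.4473 0.4951   y0.19 x 0.4469 0.4985   y0.21 x 0.4465 0.5067   y0.23 x 0.4460 0.5149   y0.25 x 0.4444 0.5229   y0.27 x 0.4431 0.5224   y0.29 x 0.4427 0.5217   y0.31 x 0.4422 0.5192   y0.33 x 0.4417 0.5186
  dark 3552 [0.0239 0.0442 0.0679] res 0.0024 ((541.4653930664062, 216.26361083984375), (87.9197769165039, 237.35366821289062), 1.7878111600875854)
   y0.11 x 0.5039 0.5886   y0.13 x 0.5047 0.5878   y0.15 x 0.4998 0.5851   y0.17 x 0.4993 0.5844   y0.19 x 0.5039 0.5837   y0.21 x 0.5112 0.5832   y0.23 x 0.5178 0.5823   y0.25 x 0.5255 0.5817   y0.27 x 0.5249 0.5811   y0.29 x 0.5245 0.5807   y0.31 x 0.5239 0.5798   y0.33 x 0.5234 0.5794
```

Request:
servo_tool --moves '[{"dz":0.06,"jaw":1},{"dx":0.029,"dy":0.047,"dz":0.01,"roll":-3},{"dx":0.029,"dy":0.047,"roll":-3},{"dx":0.029,"dy":0.047,"roll":-3},{"dx":0.029,"dy":0.047,"roll":-3},{"dx":0.029,"dy":0.047,"roll":-3},{"dx":0.029,"dy":0.047,"roll":-3},{"dx":0.029,"dy":0.047,"roll":-3},{"dx":0.029,"dy":0.047,"roll":-0.8},{"dx":0.03,"dy":0.05}]' --newtons 30

```text
$.moves[0]: bad value
```

Request:
servo_tool --moves '[{"dx":0,"dy":0,"dz":0.06,"roll":0,"jaw":1},{"dx":0.029,"dy":0.047,"dz":0.01,"roll":-3,"jaw":1},{"dx":0.029,"dy":0.047,"dz":0,"roll":-3,"jaw":1},{"dx":0.029,"dy":0.047,"dz":0,"roll":-3,"jaw":1},{"dx":0.029,"dy":0.047,"dz":0,"roll":-3,"jaw":1},{"dx":0.029,"dy":0.047,"dz":0,"roll":-3,"jaw":1},{"dx":0.029,"dy":0.047,"dz":0,"roll":-3,"jaw":1},{"dx":0.029,"dy":0.047,"dz":0,"roll":-3,"jaw":1},{"dx":0.029,"dy":0.047,"dz":0,"roll":-0.8,"jaw":1},{"dx":0.03,"dy":0.05,"dz":0,"roll":0,"jaw":1}]' --newtons 30

```text
t: 1.35
eef_pos: [0.5233, -0.1948, 0.2697]
ee_rot: [3.142, -0.0, -3.126]
force: [0.6, 0.1, 0.2]
width: 0.0878
gripper_force: 0.0
```

Request:
servo_tool --moves '[{"dx":0,"dy":-0.001,"dz":-0.04,"roll":0,"jaw":1},{"dx":0,"dy":0,"dz":-0.03,"roll":0,"jaw":1},{"dx":0,"dy":0,"dz":-0.025,"roll":0,"jaw":1},{"dx":0,"dy":0,"dz":-0.02,"roll":0,"jaw":1},{"dx":0,"dy":0,"dz":-0.015,"roll":0,"jaw":1},{"dx":0,"dy":0,"dz":0,"roll":0,"jaw":0.6},{"dx":0,"dy":0,"dz":0,"roll":0,"jaw":0.4},{"dx":0,"dy":0,"dz":0,"roll":0,"jaw":0.3},{"dx":0,"dy":0,"dz":0,"roll":0,"jaw":0.2},{"dx":0,"dy":0,"dz":0,"roll":0,"jaw":0.1}]' --newtons 30

```text
t: 2.6
eef_pos: [0.523, -0.1975, 0.1402]
ee_rot: [3.142, 0.001, -3.125]
force: [-0.4, -0.5, 0.4]
width: 0.0437
gripper_force: 0.0
```

Request:
servo_tool --moves '[{"dx":0,"dy":0,"dz":0,"roll":0,"jaw":0},{"dx":0,"dy":0,"dz":0,"roll":0,"jaw":0},{"dx":0,"dy":0,"dz":0.01,"roll":0,"jaw":0},{"dx":0,"dy":0,"dz":0.02,"roll":0,"jaw":0},{"dx":0,"dy":0,"dz":0.03,"roll":0,"jaw":0},{"dx":0,"dy":0,"dz":0.03,"roll":0,"jaw":0},{"dx":0,"dy":0,"dz":0.025,"roll":0,"jaw":0},{"dx":0,"dy":0,"dz":0.015,"roll":0,"jaw":0},{"dx":0,"dy":0,"dz":0,"roll":0,"jaw":0},{"dx":0,"dy":0,"dz":0,"roll":0,"jaw":0}]' --newtons 40

```text
t: 3.85
eef_pos: [0.5223, -0.1973, 0.2687]
ee_rot: [3.141, -0.002, -3.125]
force: [-0.1, 0.3, -2.3]
width: 0.025
gripper_force: 38.7
```

Request:
servo_tool --moves '[{"dx":0,"dy":0.02,"dz":0,"roll":0,"jaw":0},{"dx":-0.002,"dy":0.04,"dz":0,"roll":0,"jaw":0},{"dx":-0.003,"dy":0.05,"dz":0,"roll":0,"jaw":0},{"dx":-0.003,"dy":0.05,"dz":0,"roll":0,"jaw":0},{"dx":-0.003,"dy":0.05,"dz":0,"roll":0,"jaw":0},{"dx":-0.003,"dy":0.05,"dz":-0.01,"roll":0,"jaw":0},{"dx":-0.003,"dy":0.04,"dz":-0.015,"roll":0,"jaw":0},{"dx":-0.002,"dy":0.022,"dz":-0.015,"roll":0,"jaw":0},{"dx":0,"dy":0,"dz":0,"roll":0,"jaw":0},{"dx":0,"dy":0,"dz":0,"roll":0,"jaw":0}]' --newtons 40

```text
t: 5.1
eef_pos: [0.5037, 0.124, 0.2295]
ee_rot: [-3.141, -0.001, -3.125]
force: [0.2, -0.2, -2.0]
width: 0.0255
gripper_force: 38.7
```

Run:
```python
from h import *
for n in("scene","top"):
    p,d=grab_frame(n); np.savez(f"{n}1.npz",p=p,d=d)
s=get_state();print(s["t"],s["eef_pos"],s["ee_rot"],s["force"],s["width"])
a=cv2.resize(load("top",1)[0][220:330,130:290],None,fx=3,fy=3,interpolation=cv2.INTER_NEAREST)
b=cv2.resize(load("scene",1)[0][90:300,370:560],None,fx=2,fy=2,interpolation=cv2.INTER_NEAREST)
o=np.zeros((600,800,3),np.uint8); o[:330,:480]=a; o[:420,420:800]=b
o=np.zeros((600,800,3),np.uint8); b=cv2.resize(load("scene",1)[0][110:300,380:550],None,fx=1.85,fy=1.85); o[:a.shape[0],:480]=a; o[:b.shape[0],485:485+b.shape[1]]=b[:,:315]
cv2.imwrite("pics/crop2.png",o[:,:,::-1])
```

```text
5.2 [0.50405589 0.1238119  0.23009443] [-3.14156783e+00  2.62516787e-04 -3.12603895e+00] [-0.48269046 -0.91291982 -1.72242835] 0.02427021911971823
```

View pics/crop2.png

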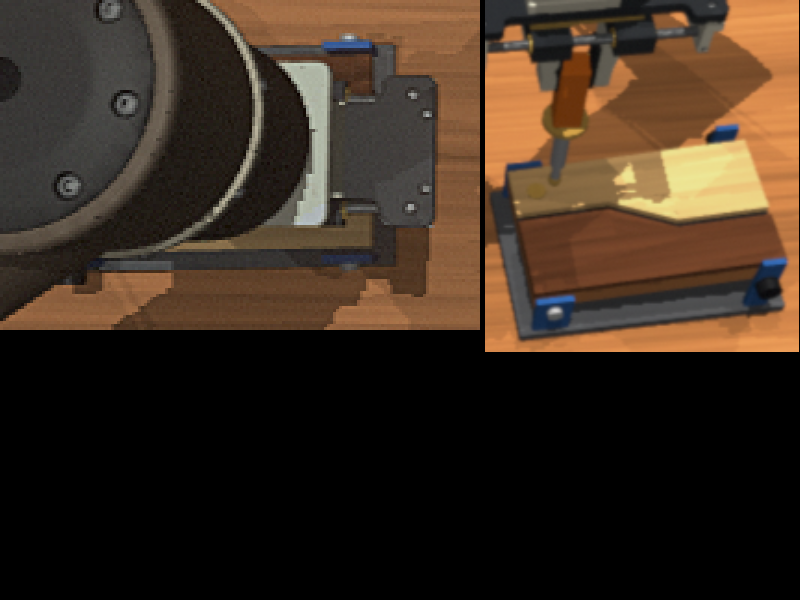

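The top view is blocked by the arm. The scene view shows the stylus held upright, with its ball at about (418,208) hovering near the groove, just past the dot.

Run:
```python
from h import *
p,d=load("scene",1); W=cloud("scene",d); hsv=cv2.cvtColor(p,cv2.COLOR_RGB2HSV)
x,y,z=[W[...,i] for i in range(3)]
m=(d>0)&(abs(x-.504)<.03)&(abs(y-.124)<.03)&(z>.1)&(z<.25)
for lo,hi in((.106,.128),(.13,.135),(.15,.17),(.17,.199),(.204,.212),(.212,.225)):
    q=m&(z>lo)&(z<hi); v,u=np.nonzero(q); 
    if len(u): print(lo,hi,len(u),"u",u.min(),u.max(),"v",v.min(),v.max(),rng(W[q]))
print([ [int(a) for a in np.nonzero(m[v])[0][[0,-1]]]+[v,float(W[v,np.nonzero(m[v])[0],2].mean().round(4))] for v in range(196,216) if m[v].any()])
# edges of the stem per row cast on stem axis: axis point from pixel centre
for v in range(180,213,4):
    c=np.nonzero(m[v])[0]
    if len(c): print(v,c.mean(),ray("scene",c.mean(),v,.12).round(4))
# seam in scene image0: column profiles of V across seam
p0,d0=load("scene",0); W0=cloud("scene",d0)
g=cv2.cvtColor(p0,cv2.COLOR_RGB2GRAY)
for u in(405,420,435,450,500,515,525): print(u,[(v,int(g[v,u]),round(float(W0[v,u,0]),4),round(float(W0[v,u,2]),4)) for v in range(214,236)][:22] if u<451 else [(v,int(g[v,u]),round(float(W0[v,u,0]),4),round(float(W0[v,u,2]),4)) for v in range(216,234)])
```

```text
0.106 0.128 28 u 414 420 v 205 210 [[0.5019, 0.1191, 0.1171], [0.5073, 0.1228, 0.1228], [0.5093, 0.1295, 0.1274]]
0.13 0.135 10 u 415 419 v 203 205 [[0.5025, 0.1196, 0.1302], [0.5059, 0.1221, 0.1313], [0.507, 0.1256, 0.1345]]
0.15 0.17 64 u 415 423 v 191 199 [[0.5031, 0.1167, 0.1516], [0.5089, 0.1215, 0.1604], [0.5118, 0.1287, 0.1693]]
0.17 0.199 57 u 416 424 v 184 192 [[0.5031, 0.1166, 0.171], [0.509, 0.1212, 0.1783], [0.5123, 0.1289, 0.1883]]
0.204 0.212 160 u 410 435 v 167 185 [[0.4915, 0.1039, 0.2054], [0.5152, 0.117, 0.2103], [0.5238, 0.142, 0.212]]
0.212 0.225 127 u 411 434 v 166 183 [[0.4932, 0.1068, 0.2121], [0.515, 0.1198, 0.2159], [0.5232, 0.1394, 0.2245]]
[[415, 422, 196, 0.1577], [415, 422, 197, 0.1561], [415, 422, 198, 0.1531], [415, 422, 199, 0.1505], [416, 421, 200, 0.1474], [416, 420, 201, 0.1454], [416, 419, 202, 0.138], [415, 419, 203, 0.1342], [415, 419, 204, 0.1332], [414, 419, 205, 0.1287], [414, 420, 206, 0.1251], [414, 420, 207, 0.1234], [414, 419, 208, 0.1233], [415, 419, 209, 0.1216], [416, 417, 210, 0.117]]
180 422.5 [0.4469 0.1432 0.12  ]
184 422.5 [0.4556 
[... 3409 characters left out ...]
0, 0.5253, 0.0714), (227, 47, 0.525, 0.0676), (228, 67, 0.5311, 0.074), (229, 78, 0.5333, 0.0742), (230, 79, 0.5336, 0.0713), (231, 77, 0.537, 0.0735), (232, 75, 0.5414, 0.0772), (233, 74, 0.5423, 0.0754)]
525 [(216, 214, 0.5084, 0.0752), (217, 214, 0.5092, 0.0732), (218, 215, 0.5131, 0.0759), (219, 216, 0.514, 0.074), (220, 217, 0.5164, 0.0745), (221, 215, 0.5188, 0.075), (222, 198, 0.5224, 0.0773), (223, 110, 0.5201, 0.0705), (224, 82, 0.5227, 0.0713), (225, 47, 0.5218, 0.0666), (226, 52, 0.5243, 0.0673), (227, 78, 0.5318, 0.0758), (228, 79, 0.5331, 0.0746), (229, 78, 0.5354, 0.075), (230, 78, 0.5368, 0.0739), (231, 74, 0.5379, 0.0724), (232, 73, 0.5426, 0.0767), (233, 75, 0.5443, 0.0761)]
```

Run:
```python
from h import *
from scipy.optimize import least_squares
p0,d0=load("scene",0); g=cv2.cvtColor(p0,cv2.COLOR_RGB2GRAY).astype(float)
print("ball",ray("scene",417,207.2,.120))
fz=lambda y:.065+.045*(y-.115)
C=[]
for u in range(398,530,3):
    col=g[195:262,u]; 
    # first strong light->dark crossing
    k=[i for i in range(3,60) if col[i-2]>140 and col[i]<=140 and (col[i+1:i+7]<100).all()]
    if not k: continue
    i=k[0]; L=194+i+(col[i-1]-140)/(col[i-1]-col[i])
    j=i+1+int(np.argmin(col[i+1:i+7])); hi=np.median(col[j+2:j+7]); t=(col[j]+hi)/2
    jj=j
    while col[jj]<t: jj+=1
    D=194+jj+(t-col[jj-1])/(col[jj]-col[jj-1])
    A=ray("scene",u,L,.07); A=ray("scene",u,L,fz(A[1])); B=ray("scene",u,D,fz(A[1]))
    C.append([*A[:2],*B[:2]])
C=np.array(C); print(len(C),"width",np.median(C[:,2]-C[:,0])); M=(C[:,:2]+C[:,2:])/2
path=np.array([[-.015,-.118],[-.015,-.03],[.015,.03],[.015,.118]])
def res(q):
    c,s=np.cos(q[2]),np.sin(q[2]); l=(M-q[:2])@np.array([[c,-s],[s,c]])
    return l[:,0]-np.interp(l[:,1],path[:,1],path[:,0])
r=least_squares(res,[.515,.215,.04],loss="soft_l1",f_scale=.001); print(r.x.round(4),np.abs(r.fun).max().round(4),np.std(r.fun).round(5))
q=r.x; c,s=np.cos(q[2]),np.sin(q[2])
for P in [[-.015,-.1],[-.015,-.092],[-.015,-.03],[.015,.03],[.015,.092]]: print(P,(q[:2]+np.array([[c,-s],[s,c]])@P).round(4))
print(M[::6].round(4).tolist())
# brass dot in scene & top (expect local (-42,-100)) 
for n in("scene","top"):
    p,d=load(n,0); h=cv2.cvtColor(p,cv2.COLOR_RGB2HSV).astype(int); W=cloud(n,d); m=(abs(W[...,0]-.477)<.012)&(abs(W[...,1]-.113)<.014); 
    m&=(h[...,1]>150)&(h[...,2]>150)
    v,u=np.nonzero(m); print(n,"dot",len(u),u.mean(),v.mean(),ray(n,u.mean(),v.mean(),.065).round(4))
```

```text
ball [0.50394511 0.12444721 0.12      ]
44 width 0.007750113742418574
[0.5149 0.2136 0.0413] 0.0008 0.00016
[-0.015, -0.1] [0.5041 0.113 ]
[-0.015, -0.092] [0.5037 0.121 ]
[-0.015, -0.03] [0.5012 0.183 ]
[0.015, 0.03] [0.5287 0.2442]
[0.015, 0.092] [0.5261 0.3061]
[[0.504, 0.0967], [0.5034, 0.1288], [0.502, 0.1611], [0.5055, 0.1925], [0.5186, 0.2218], [0.5285, 0.2514], [0.527, 0.2833], [0.5257, 0.3152]]
scene dot 50 407.08 212.98 [0.4763 0.117  0.065 ]
top dot 0 nan nan [nan nan nan]<stdin>:32: RuntimeWarning: Mean of empty slice.
  ret = ret.dtype.type(ret / rcount)
```

Request:
servo_tool --moves '[{"dx":0,"dy":0,"dz":-0.01,"roll":0,"jaw":0},{"dx":0,"dy":0,"dz":-0.01,"roll":0,"jaw":0},{"dx":0,"dy":0,"dz":-0.01,"roll":0,"jaw":0},{"dx":0,"dy":0,"dz":-0.01,"roll":0,"jaw":0},{"dx":0,"dy":0,"dz":-0.005,"roll":0,"jaw":0},{"dx":0,"dy":0,"dz":-0.001,"roll":0,"jaw":0},{"dx":0,"dy":0,"dz":0,"roll":0,"jaw":0},{"dx":0,"dy":0,"dz":0,"roll":0,"jaw":0},{"dx":0,"dy":0,"dz":0,"roll":0,"jaw":0},{"dx":0,"dy":0,"dz":0,"roll":0,"jaw":0}]' --newtons 40

```text
t: 6.45
eef_pos: [0.5039, 0.1245, 0.184]
ee_rot: [3.141, 0.0, -3.125]
force: [0.6, 0.3, -2.0]
width: 0.0246
gripper_force: 38.7
```

Request:
servo_tool --moves '[{"dx":0,"dy":0,"dz":-0.001,"roll":0,"jaw":0},{"dx":0,"dy":0,"dz":-0.001,"roll":0,"jaw":0},{"dx":0,"dy":0,"dz":-0.001,"roll":0,"jaw":0},{"dx":0,"dy":0,"dz":-0.001,"roll":0,"jaw":0},{"dx":0,"dy":0,"dz":-0.001,"roll":0,"jaw":0},{"dx":0,"dy":0,"dz":-0.001,"roll":0,"jaw":0},{"dx":0,"dy":0,"dz":-0.001,"roll":0,"jaw":0},{"dx":0,"dy":0,"dz":0,"roll":0,"jaw":0},{"dx":0,"dy":0,"dz":0,"roll":0,"jaw":0},{"dx":0,"dy":0,"dz":0,"roll":0,"jaw":0}]' --newtons 40

```text
t: 7.7
eef_pos: [0.5039, 0.1245, 0.1769]
ee_rot: [3.142, 0.0, -3.125]
force: [0.6, 0.5, -0.5]
width: 0.0248
gripper_force: 38.7
```

Request:
servo_tool --moves '[{"dx":0,"dy":0,"dz":-0.001,"roll":0,"jaw":0},{"dx":0,"dy":0,"dz":0,"roll":0,"jaw":0},{"dx":0,"dy":0,"dz":0,"roll":0,"jaw":0},{"dx":0,"dy":0,"dz":0,"roll":0,"jaw":0},{"dx":0,"dy":0,"dz":0,"roll":0,"jaw":0},{"dx":0,"dy":0,"dz":0,"roll":0,"jaw":0},{"dx":0,"dy":0,"dz":0,"roll":0,"jaw":0},{"dx":0,"dy":0,"dz":0,"roll":0,"jaw":0},{"dx":0,"dy":0,"dz":0,"roll":0,"jaw":0},{"dx":0,"dy":0,"dz":0,"roll":0,"jaw":0}]' --newtons 40

```text
t: 8.95
eef_pos: [0.5039, 0.1245, 0.1759]
ee_rot: [3.142, 0.0, -3.125]
force: [-0.4, -0.6, -0.0]
width: 0.0246
gripper_force: 38.7
```

```bash
cat > f.py <<'E'
from h import *
F=[];E=[]
for i in range(12):
    grab_frame("top"); s=get_state(); F.append(s["force"]); E.append(s["eef_pos"])
F=np.array(F); E=np.mean(E,0); print(s["t"],F.mean(0).round(2),F.std(0).round(2),E.round(4))
q=[.5149,.2136,.0413]; c,sn=np.cos(q[2]),np.sin(q[2]); print("local mm",((E[:2]-q[:2])@np.array([[c,-sn],[sn,c]])*1000).round(1))
E
python3 f.py
```

```text
9.55 [ 0.31 -0.13  0.14] [0.61 0.32 0.41] [0.5038 0.1245 0.1759]
local mm [-14.7 -88.6]
```

Request:
servo_tool --moves '[{"dx":-0.0001,"dy":0.002,"dz":0.0001,"roll":0,"jaw":0},{"dx":-0.0002,"dy":0.0035,"dz":0.00015,"roll":0,"jaw":0},{"dx":-0.0002,"dy":0.0035,"dz":0.00015,"roll":0,"jaw":0},{"dx":-0.0002,"dy":0.0035,"dz":0.00015,"roll":0,"jaw":0},{"dx":-0.0002,"dy":0.0035,"dz":0.00015,"roll":0,"jaw":0},{"dx":-0.0002,"dy":0.0035,"dz":0.00015,"roll":0,"jaw":0},{"dx":-0.0002,"dy":0.0035,"dz":0.00015,"roll":0,"jaw":0},{"dx":-0.0002,"dy":0.0035,"dz":0.00015,"roll":0,"jaw":0},{"dx":-0.0002,"dy":0.0035,"dz":0.00015,"roll":0,"jaw":0},{"dx":0,"dy":0.002,"dz":0.0001,"roll":0,"jaw":0}]' --newtons 40

```text
t: 10.8
eef_pos: [0.5021, 0.1567, 0.1773]
ee_rot: [3.141, 0.0, -3.125]
force: [1.4, -2.2, 0.5]
width: 0.0245
gripper_force: 38.6
```

```bash
python3 f.py
```

```text
11.4 [ 0.7  -0.74  0.02] [0.55 0.52 0.3 ] [0.5021 0.1567 0.1773]
local mm [-15.1 -56.4]
```

Request:
servo_tool --moves '[{"dx":0,"dy":0.0028,"dz":0.0001,"roll":0,"jaw":0},{"dx":-0.0001,"dy":0.0034,"dz":0.00015,"roll":0,"jaw":0},{"dx":-0.0001,"dy":0.0034,"dz":0.00015,"roll":0,"jaw":0},{"dx":-0.0001,"dy":0.0034,"dz":0.00015,"roll":0,"jaw":0},{"dx":-0.0001,"dy":0.0034,"dz":0.00015,"roll":0,"jaw":0},{"dx":-0.0001,"dy":0.0034,"dz":0.00015,"roll":0,"jaw":0},{"dx":-0.0001,"dy":0.0034,"dz":0.00015,"roll":0,"jaw":0},{"dx":-0.0001,"dy":0.0031,"dz":0.00015,"roll":0,"jaw":0},{"dx":0.00135,"dy":0.003,"dz":0.00015,"roll":0,"jaw":0},{"dx":0.00135,"dy":0.003,"dz":0.0001,"roll":0,"jaw":0}]' --newtons 40

```text
t: 12.65
eef_pos: [0.504, 0.1887, 0.1785]
ee_rot: [-3.141, -0.001, -3.125]
force: [0.4, -3.3, -0.2]
width: 0.0247
gripper_force: 39.0
```

```bash
python3 f.py
```

```text
13.25 [ 0.42 -1.55  0.08] [0.41 0.39 0.42] [0.5041 0.1889 0.1786]
local mm [-11.8 -24.2]
```

Request:
servo_tool --moves '[{"dx":0.0012,"dy":0.0028,"dz":0.00012,"roll":0,"jaw":0},{"dx":0.0012,"dy":0.0028,"dz":0.00012,"roll":0,"jaw":0},{"dx":0.0012,"dy":0.0028,"dz":0.00012,"roll":0,"jaw":0},{"dx":0.0012,"dy":0.0028,"dz":0.00012,"roll":0,"jaw":0},{"dx":0.0012,"dy":0.0028,"dz":0.00012,"roll":0,"jaw":0},{"dx":0.0012,"dy":0.0028,"dz":0.00012,"roll":0,"jaw":0},{"dx":0.0012,"dy":0.0028,"dz":0.00012,"roll":0,"jaw":0},{"dx":0.0012,"dy":0.0028,"dz":0.00012,"roll":0,"jaw":0},{"dx":0.0012,"dy":0.0028,"dz":0.00012,"roll":0,"jaw":0},{"dx":0.0012,"dy":0.0028,"dz":0.00012,"roll":0,"jaw":0}]' --newtons 40

```text
t: 14.5
eef_pos: [0.5162, 0.217, 0.1799]
ee_rot: [3.142, 0.0, -3.125]
force: [1.2, -3.3, -0.1]
width: 0.0243
gripper_force: 39.0
```

```bash
python3 f.py
```

```text
15.1 [ 0.69 -1.41  0.38] [0.48 0.75 0.42] [0.5162 0.2171 0.1799]
local mm [1.5 3.4]
```

Request:
servo_tool --moves '[{"dx":0.0013,"dy":0.0027,"dz":0.00014,"roll":0,"jaw":0},{"dx":0.0013,"dy":0.0027,"dz":0.00014,"roll":0,"jaw":0},{"dx":0.0013,"dy":0.0027,"dz":0.00014,"roll":0,"jaw":0},{"dx":0.0013,"dy":0.0027,"dz":0.00014,"roll":0,"jaw":0},{"dx":0.0013,"dy":0.0027,"dz":0.00014,"roll":0,"jaw":0},{"dx":0.0012,"dy":0.0027,"dz":0.00014,"roll":0,"jaw":0},{"dx":0.0012,"dy":0.0027,"dz":0.00014,"roll":0,"jaw":0},{"dx":0.0012,"dy":0.0027,"dz":0.00014,"roll":0,"jaw":0},{"dx":0.0012,"dy":0.0027,"dz":0.00014,"roll":0,"jaw":0},{"dx":0.0012,"dy":0.0027,"dz":0.00014,"roll":0,"jaw":0}]' --newtons 40

```text
t: 16.35
eef_pos: [0.5287, 0.2439, 0.1813]
ee_rot: [-3.142, -0.0, -3.125]
force: [0.1, -4.1, 0.4]
width: 0.0244
gripper_force: 39.0
```

```bash
python3 f.py
```

```text
16.95 [ 0.48 -1.08 -0.04] [0.72 0.55 0.42] [0.5287 0.2442 0.1813]
local mm [15.1 30. ]
```

Request:
servo_tool --moves '[{"dx":-0.0001,"dy":0.0032,"dz":0.00014,"roll":0,"jaw":0},{"dx":-0.0001,"dy":0.0032,"dz":0.00014,"roll":0,"jaw":0},{"dx":-0.0001,"dy":0.0032,"dz":0.00014,"roll":0,"jaw":0},{"dx":-0.0002,"dy":0.0032,"dz":0.00014,"roll":0,"jaw":0},{"dx":-0.0001,"dy":0.0032,"dz":0.00014,"roll":0,"jaw":0},{"dx":-0.0001,"dy":0.0032,"dz":0.00014,"roll":0,"jaw":0},{"dx":-0.0002,"dy":0.0032,"dz":0.00014,"roll":0,"jaw":0},{"dx":-0.0001,"dy":0.0032,"dz":0.00014,"roll":0,"jaw":0},{"dx":-0.0001,"dy":0.0032,"dz":0.00014,"roll":0,"jaw":0},{"dx":-0.0002,"dy":0.0032,"dz":0.00014,"roll":0,"jaw":0}]' --newtons 40

```text
t: 18.2
eef_pos: [0.5273, 0.2759, 0.1827]
ee_rot: [-3.142, -0.0, -3.125]
force: [0.4, -2.9, 0.1]
width: 0.0244
gripper_force: 39.0
```

```bash
python3 f.py
```

```text
18.8 [ 0.4  -0.4   0.23] [0.44 0.62 0.67] [0.5273 0.2761 0.1827]
local mm [15. 62.]
```

Request:
servo_tool --moves '[{"dx":-0.0001,"dy":0.0031,"dz":0.00014,"roll":0,"jaw":0},{"dx":-0.0001,"dy":0.0031,"dz":0.00014,"roll":0,"jaw":0},{"dx":-0.0001,"dy":0.0031,"dz":0.00014,"roll":0,"jaw":0},{"dx":-0.0002,"dy":0.0031,"dz":0.00014,"roll":0,"jaw":0},{"dx":-0.0001,"dy":0.0031,"dz":0.00014,"roll":0,"jaw":0},{"dx":-0.0001,"dy":0.0031,"dz":0.00014,"roll":0,"jaw":0},{"dx":-0.0002,"dy":0.0031,"dz":0.00014,"roll":0,"jaw":0},{"dx":-0.0001,"dy":0.0031,"dz":0.00014,"roll":0,"jaw":0},{"dx":-0.0001,"dy":0.0031,"dz":0.00014,"roll":0,"jaw":0},{"dx":-0.0002,"dy":0.0031,"dz":0.00014,"roll":0,"jaw":0}]' --newtons 40

```text
t: 20.05
eef_pos: [0.526, 0.307, 0.1841]
ee_rot: [3.142, -0.0, -3.125]
force: [1.7, -1.4, 0.5]
width: 0.0244
gripper_force: 39.0
```

```bash
python3 f.py
```

```text
20.65 [ 0.3  -0.04 -0.09] [0.61 0.49 0.64] [0.526  0.3071 0.1841]
local mm [15. 93.]
```

Request:
servo_tool --moves '[{"dx":0,"dy":0,"dz":0.015,"roll":0,"jaw":0},{"dx":0,"dy":0,"dz":0.035,"roll":0,"jaw":0},{"dx":0,"dy":-0.02,"dz":0.036,"roll":0,"jaw":0},{"dx":0,"dy":-0.04,"dz":0,"roll":0,"jaw":0},{"dx":0,"dy":-0.05,"dz":0,"roll":0,"jaw":0},{"dx":0,"dy":-0.05,"dz":0,"roll":0,"jaw":0},{"dx":0,"dy":-0.05,"dz":0,"roll":0,"jaw":0},{"dx":0,"dy":-0.05,"dz":0,"roll":0,"jaw":0},{"dx":0,"dy":-0.05,"dz":0,"roll":0,"jaw":0},{"dx":0,"dy":-0.05,"dz":0,"roll":0,"jaw":0}]' --newtons 40

```text
t: 21.9
eef_pos: [0.5257, -0.0547, 0.2711]
ee_rot: [3.141, 0.001, -3.125]
force: [1.2, -0.0, -1.6]
width: 0.0243
gripper_force: 39.0
```

Request:
servo_tool --moves '[{"dx":-0.001,"dy":-0.05,"dz":0,"roll":0,"jaw":0},{"dx":-0.001,"dy":-0.04,"dz":0,"roll":0,"jaw":0},{"dx":-0.001,"dy":-0.03,"dz":0,"roll":0,"jaw":0},{"dx":0,"dy":-0.02,"dz":0,"roll":0,"jaw":0},{"dx":0,"dy":-0.004,"dz":0,"roll":0,"jaw":0},{"dx":0,"dy":0,"dz":0,"roll":0,"jaw":0},{"dx":0,"dy":0,"dz":0,"roll":0,"jaw":0},{"dx":0,"dy":0,"dz":0,"roll":0,"jaw":0},{"dx":0,"dy":0,"dz":0,"roll":0,"jaw":0},{"dx":0,"dy":0,"dz":0,"roll":0,"jaw":0}]' --newtons 40

```text
t: 23.15
eef_pos: [0.5231, -0.197, 0.2701]
ee_rot: [-3.142, -0.0, -3.125]
force: [0.5, -0.4, -2.0]
width: 0.0246
gripper_force: 39.0
```

Run:
```python
from h import *
p,d=grab_frame("scene"); np.savez("scene2.npz",p=p,d=d)
s=get_state(); E=s["eef_pos"]; print(s["t"],E,s["ee_rot"])
W=cloud("scene",d); x,y,z=[W[...,i] for i in range(3)]
m=(d>0)&(abs(x-E[0])<.03)&(abs(y-E[1])<.03)
for lo,hi in((.153,.168),(.19,.23),(.23,.238),(.245,.252),(.253,.3)):
    q=m&(z>lo)&(z<hi); P=W[q]; print(lo,hi,len(P),rng(P) if len(P) else"")
# prongs: steel, z~.115
S=cv2.cvtColor(p,cv2.COLOR_RGB2HSV)[...,1]
q=(x>.49)&(x<.55)&(abs(y+.197)<.04)&(z>.108)&(z<.12)&(S<80); P=W[q]
for xx in(.5,.51,.52,.53,.54): 
    t=np.sort(P[abs(P[:,0]-xx)<.005][:,1]); 
    if len(t)>3: g=np.diff(t); k=g.argmax(); print(xx,len(t),t[[0,k,k+1,-1]].round(4), "slot c",(t[k]+t[k+1])/2)
cv2.imwrite("pics/crop3.png",cv2.resize(p[100:300,140:320],None,fx=3,fy=3,interpolation=cv2.INTER_NEAREST)[:,:,::-1])
```

```text
23.2 [ 0.52305539 -0.19708486  0.27007629] [-3.14158304e+00 -3.49847408e-05 -3.12502137e+00]
0.153 0.168 32 [[0.5207, -0.2027, 0.158], [0.5266, -0.196, 0.1626], [0.5298, -0.1915, 0.1671]]
0.19 0.23 139 [[0.5236, -0.2033, 0.1907], [0.5291, -0.1959, 0.2087], [0.5316, -0.1904, 0.2283]]
0.23 0.238 0 
0.245 0.252 152 [[0.5137, -0.216, 0.2461], [0.5355, -0.1947, 0.2507], [0.544, -0.1787, 0.252]]
0.253 0.3 423 [[0.5174, -0.2103, 0.2534], [0.5352, -0.1955, 0.2759], [0.5377, -0.1823, 0.2993]]
0.5 71 [-0.2175 -0.2075 -0.1854 -0.1737] slot c -0.19645364383244474
0.51 75 [-0.219  -0.2077 -0.1853 -0.1737] slot c -0.1965007928362194
0.52 70 [-0.2188 -0.2083 -0.1856 -0.1742] slot c -0.19693527289964538
0.53 78 [-0.2205 -0.2083 -0.1853 -0.1742] slot c -0.19681917512633107
0.54 75 [-0.2203 -0.2086 -0.187  -0.1751] slot c -0.19779175810669217
```

View pics/crop3.png

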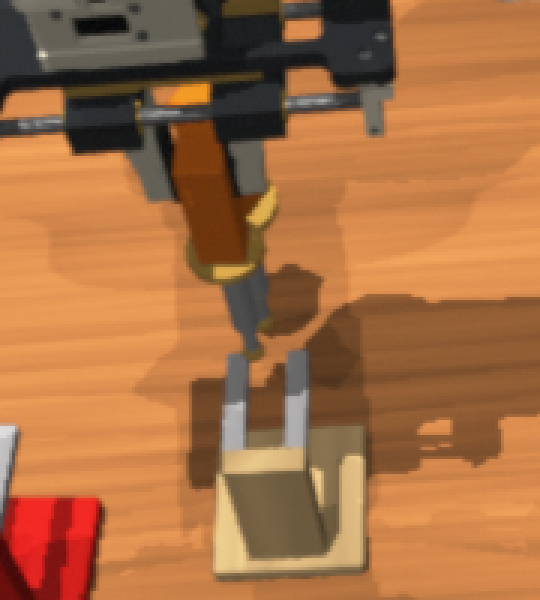

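The picture shows the stylus held upright above the fork slot, with the ball at crop (255,352) between the prongs and the large stylus still standing behind it. The slot centre (y = -0.197) matches the held stylus, so I'm lowering it.

Request:
servo_tool --moves '[{"dx":0,"dy":0,"dz":-0.01,"roll":0,"jaw":0},{"dx":0,"dy":0,"dz":-0.015,"roll":0,"jaw":0},{"dx":0,"dy":0,"dz":-0.02,"roll":0,"jaw":0},{"dx":0,"dy":0,"dz":-0.02,"roll":0,"jaw":0},{"dx":0,"dy":0,"dz":-0.02,"roll":0,"jaw":0},{"dx":0,"dy":0,"dz":-0.02,"roll":0,"jaw":0},{"dx":0,"dy":0,"dz":-0.015,"roll":0,"jaw":0},{"dx":0,"dy":0,"dz":-0.006,"roll":0,"jaw":0},{"dx":0,"dy":0,"dz":-0.002,"roll":0,"jaw":0},{"dx":0,"dy":0,"dz":0,"roll":0,"jaw":0}]' --newtons 40

```text
t: 24.45
eef_pos: [0.5234, -0.1973, 0.1425]
ee_rot: [-3.141, 0.001, -3.125]
force: [-0.1, -0.7, -0.7]
width: 0.0244
gripper_force: 39.0
```

Request:
servo_tool --moves '[{"dx":0,"dy":0,"dz":-0.0005,"roll":0,"jaw":0},{"dx":0,"dy":0,"dz":-0.0005,"roll":0,"jaw":0},{"dx":0,"dy":0,"dz":0,"roll":0,"jaw":0},{"dx":0,"dy":0,"dz":0,"roll":0,"jaw":0},{"dx":0,"dy":0,"dz":0,"roll":0,"jaw":0},{"dx":0,"dy":0,"dz":0,"roll":0,"jaw":0},{"dx":0,"dy":0,"dz":0,"roll":0,"jaw":0},{"dx":0,"dy":0,"dz":0,"roll":0,"jaw":0},{"dx":0,"dy":0,"dz":0,"roll":0,"jaw":0},{"dx":0,"dy":0,"dz":0,"roll":0,"jaw":0}]' --newtons 40

```text
t: 25.7
eef_pos: [0.523, -0.1973, 0.1411]
ee_rot: [-3.142, -0.0, -3.125]
force: [0.6, -0.3, -1.7]
width: 0.0246
gripper_force: 39.0
```

Request:
servo_tool --moves '[{"dx":0,"dy":0,"dz":-0.0005,"roll":0,"jaw":0},{"dx":0,"dy":0,"dz":-0.0005,"roll":0,"jaw":0},{"dx":0,"dy":0,"dz":0,"roll":0,"jaw":0},{"dx":0,"dy":0,"dz":0,"roll":0,"jaw":0},{"dx":0,"dy":0,"dz":0,"roll":0,"jaw":0},{"dx":0,"dy":0,"dz":0,"roll":0,"jaw":0},{"dx":0,"dy":0,"dz":0,"roll":0,"jaw":0},{"dx":0,"dy":0,"dz":0,"roll":0,"jaw":0},{"dx":0,"dy":0,"dz":0,"roll":0,"jaw":0},{"dx":0,"dy":0,"dz":0,"roll":0,"jaw":0}]' --newtons 10

```text
t: 26.95
eef_pos: [0.523, -0.1972, 0.1401]
ee_rot: [3.142, 0.0, -3.125]
force: [0.4, 0.7, -1.8]
width: 0.0248
gripper_force: 9.8
```

Request:
servo_tool --moves '[{"dx":0,"dy":0,"dz":0,"roll":0,"jaw":0.3},{"dx":0,"dy":0,"dz":0,"roll":0,"jaw":0.35},{"dx":0,"dy":0,"dz":0,"roll":0,"jaw":0.45},{"dx":0,"dy":0,"dz":0,"roll":0,"jaw":0.6},{"dx":0,"dy":0,"dz":0,"roll":0,"jaw":0.8},{"dx":0,"dy":0,"dz":0,"roll":0,"jaw":1},{"dx":0,"dy":0,"dz":0,"roll":0,"jaw":1},{"dx":0,"dy":0,"dz":0,"roll":0,"jaw":1},{"dx":0,"dy":0,"dz":0,"roll":0,"jaw":1},{"dx":0,"dy":0,"dz":0,"roll":0,"jaw":1}]' --newtons 10

```text
t: 28.2
eef_pos: [0.5231, -0.1972, 0.1401]
ee_rot: [3.142, 0.0, -3.125]
force: [0.5, -0.2, 0.2]
width: 0.0878
gripper_force: 0.0
```

Request:
servo_tool --moves '[{"dx":0,"dy":0,"dz":0.02,"roll":0,"jaw":1},{"dx":0,"dy":0,"dz":0.04,"roll":0,"jaw":1},{"dx":0,"dy":0,"dz":0.05,"roll":0,"jaw":1},{"dx":0,"dy":0,"dz":0.03,"roll":0,"jaw":1},{"dx":0,"dy":0.04,"dz":0,"roll":0,"jaw":1},{"dx":0,"dy":0.05,"dz":0,"roll":0,"jaw":1},{"dx":0,"dy":0.05,"dz":0,"roll":0,"jaw":1},{"dx":0,"dy":0.04,"dz":0,"roll":0,"jaw":1},{"dx":0,"dy":0,"dz":0,"roll":0,"jaw":1},{"dx":0,"dy":0,"dz":0,"roll":0,"jaw":1}]' --newtons 10

```text
t: 29.45
eef_pos: [0.523, -0.0173, 0.2801]
ee_rot: [-3.141, -0.0, -3.125]
force: [-0.3, 0.9, 0.9]
width: 0.0877
gripper_force: 0.0
```

Run:
```python
from h import *
from meas import handle
p,d=grab_frame("scene"); W=cloud("scene",d); x,y,z=[W[...,i] for i in range(3)]
for i,w in((0,cloud("scene",load("scene",0)[1])),(3,W)):
    pp=p if i else load("scene",0)[0]
    P=handle("scene",pp,w,(.48,.58,-.25,-.15),.187,.2); print(i,"handle top",len(P),P.mean(0).round(4))
    P=w[(w[...,2]>.125)&(w[...,2]<.185)&(abs(w[...,0]-.524)<.03)&(abs(w[...,1]+.197)<.03)]; print(rng(P))
    for nm,a,b in(("glue",.73,.22),("can",.72,-.25)):
        Q=w[(abs(w[...,0]-a)<.06)&(abs(w[...,1]-b)<.06)&(w[...,2]>.05)]; print(nm,Q.mean(0).round(4))
cv2.imwrite("pics/scene3.png",p[:,:,::-1]); print(get_state()["t"])
```

```text
0 handle top 209 [ 0.525  -0.1973  0.1911]
[[0.516, -0.2096, 0.1264], [0.5345, -0.1949, 0.1561], [0.5373, -0.1847, 0.1838]]
glue [0.7384 0.2206 0.1047]
can [ 0.7312 -0.2496  0.0926]
3 handle top 211 [ 0.5251 -0.1976  0.1909]
[[0.5164, -0.2095, 0.1264], [0.5348, -0.1956, 0.1561], [0.5374, -0.1859, 0.1833]]
glue [0.7385 0.2206 0.1047]
can [ 0.7313 -0.2495  0.0925]
29.5
```

View pics/scene3.png

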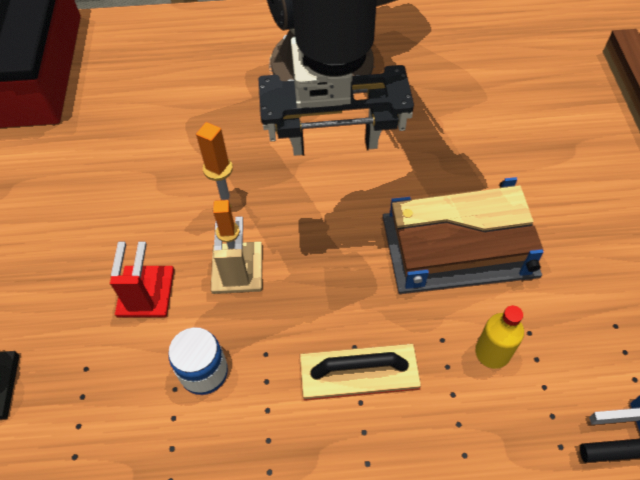

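The stylus hangs back in the fork at (225,225), within 1 mm of its first pose. The bystanders have not moved and the gripper is clear.

```bash
python3 -c "
from station import *
print(job_done())"
```

```text
the job is handed in; nothing more can be done
None
```

I traced the whole seam in one pass with the spring pressed about 3–4 mm, hung the stylus back upright in the fork within 1 mm of where it started, and handed the job in at about 29.5 s; no verdict came back.

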